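Set out the swing arms and hang the cushion baskets

ROBOT

A 6-joint arm with a two-finger parallel gripper is mounted at the origin on the work surface. World frame = base frame: x ahead of the robot, y to its left, z up, the work surface at z = 0. Lengths are in mm, angles in degrees, forces in N, time in s.
With the tool pointing down it reaches from about 250 to 725 mm from the base axis. Payload 4 kg.
Tool frame: the origin (TCP) lies on the centre line of the jaws, within the pads' length; the fingertips stand 19 mm ahead of it and the grasp point (between the pads) is the TCP (tcp_to_tips is the distance from the TCP to the fingertips, in mm); z points along the fingers, y is the line along which they close (so a half turn about z gives the same grasp; the last joint's range is limited). The gripper opens to 85 mm and grips with 20 to 120 N. Pads are 22 mm wide; open, the fingers measure 114 mm over their backs; the gripper's body (76 mm by 85 mm) begins 54 mm behind the grasp point. The pads swing forward as they close: fully open they stand 13 mm farther back than shut.
Start: joints at [73.682, 13.785, 0.286, 76.501, 0, 90], TCP at [140.481, 479.859, 250.306] pointing down, gripper open.
Joint ranges: [-155.79, 155.79], [-60.16, 107.12], [-62.33, 73.08], [-114, 123.19], [-81.49, 82.49], [-180, 180]. Speed limits (degrees/s): [159.86, 159.86, 180, 180, 180, 180].

INTERFACE

Orientations are given as a 3x3 rotation matrix whose columns are the frame's x, y, z axes.
In Python, from rig import read_state, get_image, get_calibration, finish_job, tcp_to_tips gives the robot as it stands.
- The arm moves only by the tool step_arm, never from a script. Its argument "plan" is one flat list of numbers, 7 for each row, row after row: the shift along the tool's x, y, z in cm, then the turn, a rotation vector about the tool's x, y, z in rad, then the finger opening in cm, from 0 to 8.54. A call has 1 to 5 rows; each row is the pose to reach, as a shift and turn from the pose commanded when the call began, along the tool's axes at that moment; what a row does not reach only later rows make up. A row lasts 1/8 s, in which the tool goes at most 62.5 mm and 10.7 degrees, less where a joint would pass 70% of its speed; a pose out of reach is approached as far as the arm can. A call with a gripper value outside its range is refused whole. The fingers move at their own pace and stop on an object; the grip force is fixed at half the most. Time passes only in rows, so rows that repeat a pose let the fingers close. It gives the time, the measured TCP pose, the force, the opening and the grip force at its end, in the units of the state.
- read_state(): the state, without advancing time (a new reading comes with each control period).
- get_image(name): name is "scene" or "top"; returns the picture (480x640x3 uint8, red, green, blue); there is no depth.
- get_calibration(name): a dict with "fovy" (degrees; the focal length in pixels is half the picture's height over the tangent of half this angle, whatever the lens; pixels are square), "cx", "cy" (the principal point, pixels), "R" (3x3) and "t" (3): a world point X has camera coordinates R X + t. Camera axes: x right, y down, z forward; pixel columns grow to the right and rows downward; lengths in mm; the calibration is good to about 2 mm. A picture is of the moment at which its call begins. get_calibration takes no time and is no camera call.
- finish_job(): hands the job in; it is judged then, once.
The state is a dict: "time_s": time; "joint_positions": joint angles; "qvel": joint speeds; "tau": joint torques, N m; "tcp_pos": TCP position; "orientation": TCP orientation; "force": force on the tool from outside, world axes, zero at the start; "moment": the same for the moment, N m; "finger_gap": opening from 0.0 (shut) to 1.0 (fully open); "finger_force": force on a finger pad.
Only numpy, scipy, OpenCV 4.12 (cv2) and the standard library are available. Lean on these libraries where they do the work, as an engineer would, in place of code of your own. Each camera call takes 0.05 s, during which the arm holds its last target. There are 200 camera calls.

TASK

On the finishing bench stand four posts, each with a folded arm in its own colour. First swing all four arms out towards you until each has snapped into its end seat; only then hang every basket on the bench by its handle on the arm of its own colour, upright, behind the upturned tip and hanging still. Leave the tray, jar and box where they are.

Things in the scene. Friction and masses are not known exactly. Their poses are not given: they have to be found in the camera images.
- blue_post: Upright aluminium post, 20 mm diameter, with the blue hinge sleeve on top (264 mm high), on a 100 x 100 x 12 mm dark base plate bolted to the bench. Origin: centre of the base's underside, on the hinge axis. When fully out the arm points along the post's own -x axis, towards the robot.
- blue_arm (a joint): Arm with blue sleeve, collar and tip ball, turning about the blue post's axis, level at height 250 mm. 0 = folded; grows anticlockwise from above to 1.3 = out at its end stop; starts at 0 to 0.4. Stays where left near folded, resists most at 0.65 to 1.0 (up to 6 N at the hook), beyond 1.1 springs into its end seat (seated: above 1.25); a black-headed pin in the post's top bracket, up to 318 mm high, rises 6 mm on the way.
- blue_hook (a point): Where a handle hangs on the blue arm: top of its 10 mm round bar, 98 mm from the hinge axis; moves with the arm. Own y points outwards along the arm, z up. Seat lies between the blue collar (26 mm wide, outer face 74 mm from hinge axis) and the upturned bar end (axis at 128 mm, topped by a 14 mm blue ball reaching 22 mm above this point).
- blue_basket: Loose blue basket of grey cushions, 80 (own x) x 70 (y) x 46 mm high, 0.15 to 0.3 kg; rigid 8 mm wire handle in its y-z plane, uprights at y = -33 and +33 mm, top bar peaked in the middle, and on it a black upright grip 20 x 20 mm from 115 to 159 mm height. Symmetric under a half turn. Origin: centre of underside. May be absent.
- blue_handle (a point): Underside of the peak of the blue basket's handle, 108 mm above the basket's underside, axes as the basket's; this rests on the hook. The hook passes through the handle along the basket's x; free opening below this point 60 mm high, 58 mm wide.
- red_post: Upright aluminium post, 20 mm diameter, with the red hinge sleeve on top (264 mm high), on a 100 x 100 x 12 mm dark base plate bolted to the bench. Origin: centre of the base's underside, on the hinge axis. When fully out the arm points along the post's own -x axis, towards the robot.
- red_arm (a joint): Arm with red sleeve, collar and tip ball, turning about the red post's axis, level at height 250 mm. 0 = folded; grows anticlockwise from above to 1.3 = out at its end stop; starts at 0 to 0.4. Stays where left near folded, resists most at 0.65 to 1.0 (up to 6 N at the hook), beyond 1.1 springs into its end seat (seated: above 1.25); a black-headed pin in the post's top bracket, up to 318 mm high, rises 6 mm on the way.
- red_hook (a point): Where a handle hangs on the red arm: top of its 10 mm round bar, 98 mm from the hinge axis; moves with the arm. Own y points outwards along the arm, z up. Seat lies between the red collar (26 mm wide, outer face 74 mm from hinge axis) and the upturned bar end (axis at 128 mm, topped by a 14 mm red ball reaching 22 mm above this point).
- red_basket: Loose red basket of grey cushions, 80 (own x) x 70 (y) x 46 mm high, 0.15 to 0.3 kg; rigid 8 mm wire handle in its y-z plane, uprights at y = -33 and +33 mm, top bar peaked in the middle, and on it a black upright grip 20 x 20 mm from 115 to 159 mm height. Symmetric under a half turn. Origin: centre of underside. May be absent.
- red_handle (a point): Underside of the peak of the red basket's handle, 108 mm above the basket's underside, axes as the basket's; this rests on the hook. The hook passes through the handle along the basket's x; free opening below this point 60 mm high, 58 mm wide.
- yellow_post: Upright aluminium post, 20 mm diameter, with the yellow hinge sleeve on top (264 mm high), on a 100 x 100 x 12 mm dark base plate bolted to the bench. Origin: centre of the base's underside, on the hinge axis. When fully out the arm points along the post's own -x axis, towards the robot.
- yellow_arm (a joint): Arm with yellow sleeve, collar and tip ball, turning about the yellow post's axis, level at height 250 mm. 0 = folded; grows anticlockwise from above to 1.3 = out at its end stop; starts at 0 to 0.4. Stays where left near folded, resists most at 0.65 to 1.0 (up to 6 N at the hook), beyond 1.1 springs into its end seat (seated: above 1.25); a black-headed pin in the post's top bracket, up to 318 mm high, rises 6 mm on the way.
- yellow_hook (a point): Where a handle hangs on the yellow arm: top of its 10 mm round bar, 98 mm from the hinge axis; moves with the arm. Own y points outwards along the arm, z up. Seat lies between the yellow collar (26 mm wide, outer face 74 mm from hinge axis) and the upturned bar end (axis at 128 mm, topped by a 14 mm yellow ball reaching 22 mm above this point).
- yellow_basket: Loose yellow basket of grey cushions, 80 (own x) x 70 (y) x 46 mm high, 0.15 to 0.3 kg; rigid 8 mm wire handle in its y-z plane, uprights at y = -33 and +33 mm, top bar peaked in the middle, and on it a black upright grip 20 x 20 mm from 115 to 159 mm height. Symmetric under a half turn. Origin: centre of underside. May be absent.
- yellow_handle (a point): Underside of the peak of the yellow basket's handle, 108 mm above the basket's underside, axes as the basket's; this rests on the hook. The hook passes through the handle along the basket's x; free opening below this point 60 mm high, 58 mm wide.
- white_post: Upright aluminium post, 20 mm diameter, with the white hinge sleeve on top (264 mm high), on a 100 x 100 x 12 mm dark base plate bolted to the bench. Origin: centre of the base's underside, on the hinge axis. When fully out the arm points along the post's own -x axis, towards the robot.
- white_arm (a joint): Arm with white sleeve, collar and tip ball, turning about the white post's axis, level at height 250 mm. 0 = folded; grows anticlockwise from above to 1.3 = out at its end stop; starts at 0 to 0.4. Stays where left near folded, resists most at 0.65 to 1.0 (up to 6 N at the hook), beyond 1.1 springs into its end seat (seated: above 1.25); a black-headed pin in the post's top bracket, up to 318 mm high, rises 6 mm on the way.
- white_hook (a point): Where a handle hangs on the white arm: top of its 10 mm round bar, 98 mm from the hinge axis; moves with the arm. Own y points outwards along the arm, z up. Seat lies between the white collar (26 mm wide, outer face 74 mm from hinge axis) and the upturned bar end (axis at 128 mm, topped by a 14 mm white ball reaching 22 mm above this point).
- white_basket: Loose white basket of grey cushions, 80 (own x) x 70 (y) x 46 mm high, 0.15 to 0.3 kg; rigid 8 mm wire handle in its y-z plane, uprights at y = -33 and +33 mm, top bar peaked in the middle, and on it a black upright grip 20 x 20 mm from 115 to 159 mm height. Symmetric under a half turn. Origin: centre of underside. May be absent.
- white_handle (a point): Underside of the peak of the white basket's handle, 108 mm above the basket's underside, axes as the basket's; this rests on the hook. The hook passes through the handle along the basket's x; free opening below this point 60 mm high, 58 mm wide.
- display_tray: Bystander: grey display tray 150 x 170 x 45 mm with four grey cushions, to be left alone. Origin: centre of its underside.
- glue_jar: Bystander: glue jar, 64 mm diameter, 85 mm high, to be left alone. Origin: centre of its underside.
- box_stack: Bystander: cardboard box 100 x 140 x 60 mm, to be left alone. Origin: centre of its underside.
Not all that is in view belongs to the job. What is shaped like the yellow_basket but green, orange or turquoise is not meant.

How it is judged (in metres and radians):
On the way:
1. all four arms are out in their end seats (above 1.25 rad) while no basket hangs on its hook yet (value of joint each of blue_arm, red_arm, yellow_arm, white_arm above 1.25 rad and distance between blue_handle and blue_hook above 0.05 m and distance between red_handle and red_hook above 0.05 m and distance between yellow_handle and yellow_hook above 0.05 m and distance between white_handle and white_hook above 0.05 m), for 0.3 s.
At the end, for the whole second after the job is handed in: All four arms are above 1.25 rad; every basket present hangs on the arm of its colour: handle underside within 30 mm of the hook point, basket underside more than 120 mm above the bench, tilted less than 0.3 rad, slower than 0.08 m/s (value of joint each of blue_arm, red_arm, yellow_arm, white_arm above 1.25 rad and distance between blue_handle and blue_hook below 0.03 m and height (world z) of each of blue_basket, red_basket, yellow_basket, white_basket above 0.12 m and angle between each of blue_basket, red_basket, yellow_basket, white_basket's own z axis and vertical below 0.3 rad and linear speed of each of blue_basket, red_basket, yellow_basket, white_basket below 0.08 m/s and distance between red_handle and red_hook below 0.03 m and distance between yellow_handle and yellow_hook below 0.03 m and distance between white_handle and white_hook below 0.03 m); the robot touches nothing.
It fails at once if the display tray is displaced by more than 3 cm (distance of display_tray from where it was at the start of the episode above 0.03 m).
It fails at once if the glue jar is displaced by more than 3 cm (distance of glue_jar from where it was at the start of the episode above 0.03 m).
It fails at once if the box stack is displaced by more than 3 cm (distance of box_stack from where it was at the start of the episode above 0.03 m).
Of blue_basket, red_basket, yellow_basket, white_basket only 3 to 4 are there at a start; the rules pass over those that are not, and their reading is None.
At some moment in a run one of blue_basket, red_basket, yellow_basket, white_basket may be knocked a few centimetres aside while the robot is not near it.
It also fails if it takes over 210 s, if anything falls off the work surface, if the arm or the gripper's body presses on something with over 40 N, if the wrist force passes 120 N, or if a joint passes its speed limit or range.

## Working session

There is one attempt and no reset: what is moved stays moved. The work goes in short steps, Python scripts to look and compute and a tool call to move; the robot and the scene stay as the last step left them, time stands still between calls to the robot, and variables do not carry over. Pictures are saved under pics/ and viewed, at most 14 in all, crops included, and the job is handed in when it is done.

Besides the shell and the picture viewer there is one more tool, called after "Call:" by a JSON object that holds its "op" and its "data". step_arm: Moves the arm, as the interface text tells. Its arguments: {"type":"object","properties":{"plan":{"type":"array","items":{"type":"number"}}},"required":["plan"]}

```bash
mkdir -p pics; ls; python3 - <<'E'
from rig import *
import cv2
s=read_state(); print({k:s[k] for k in('time_s','tcp_pos','orientation','finger_gap','force')},tcp_to_tips)
for n in('scene','top'):
    cv2.imwrite(f'pics/{n}0.png',get_image(n)[:,:,::-1]); print(n,get_calibration(n))
E
```

```text
pics
{'time_s': 0.0, 'tcp_pos': array([140.30949151, 479.28543803, 249.39252614]), 'orientation': array([[-9.59718558e-01,  2.80962482e-01, -6.10901418e-04],
       [ 2.80963146e-01,  9.59716361e-01, -2.05334261e-03],
       [ 9.37984840e-06, -2.14227180e-03, -9.99997705e-01]]), 'finger_gap': 1.000675745590967, 'force': array([-0.9015176 ,  0.07007649,  0.46102419])} 19.0
scene {'fovy': 52.32880036592283, 'cx': 318.8482651406041, 'cy': 238.59170734996434, 'R': array([[ 0.78174036,  0.62333754,  0.01822992],
       [ 0.48133486, -0.58454979, -0.65316024],
       [-0.396483  ,  0.51937641, -0.75700025]]), 't': array([-402.26709367, -184.7140457 , 1824.99920618])}
top {'fovy': 53.374120349505375, 'cx': 317.5220654351027, 'cy': 237.7473656110021, 'R': array([[-0.01342752, -0.99985872,  0.0101111 ],
       [-0.99751662,  0.0126955 , -0.0692778 ],
       [ 0.06913964, -0.01101621, -0.99754617]]), 't': array([ -37.7868916 ,  546.71013959, 1464.51000419])}
```

View pics/scene0.png

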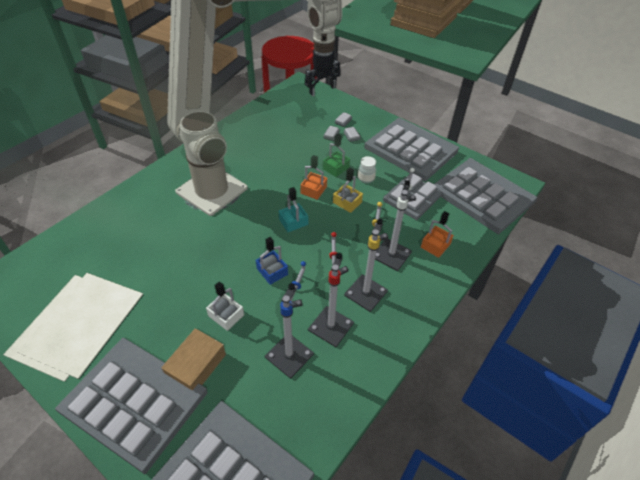

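View pics/top0.png

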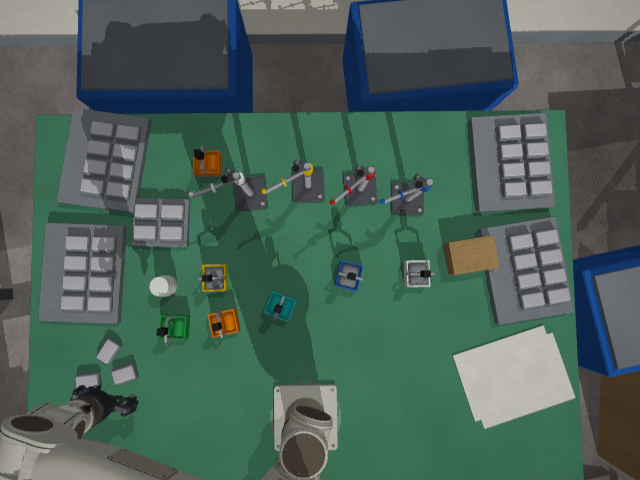

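The scene shows posts blue (286,330), red (335,280), yellow (373,250) and white (400,210). The baskets are blue (270,263), white (225,310) and yellow (347,195). Decoys are orange (313,183 and 437,238), green (335,158) and turquoise (292,215). I see no red basket. I'll confirm this in an enlarged crop.

```bash
python3 - <<'E'
import cv2
a=cv2.imread('pics/top0.png')[140:350,140:460]
cv2.imwrite('pics/topc.png',cv2.resize(a,None,fx=2.5,fy=2.5,interpolation=cv2.INTER_CUBIC))
a=cv2.imread('pics/scene0.png')[130:380,190:480]
cv2.imwrite('pics/scenec.png',cv2.resize(a,None,fx=2.4,fy=2.4,interpolation=cv2.INTER_CUBIC))
E
```

```text
(no output)
```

View pics/topc.png

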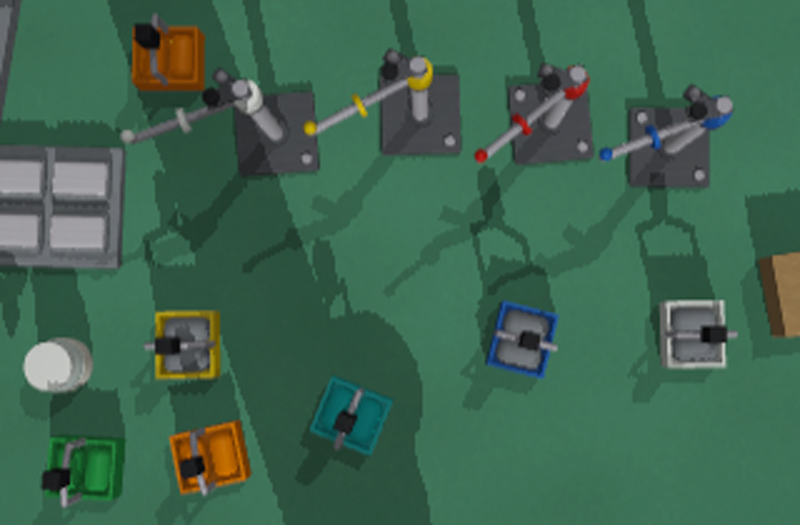

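View pics/scenec.png

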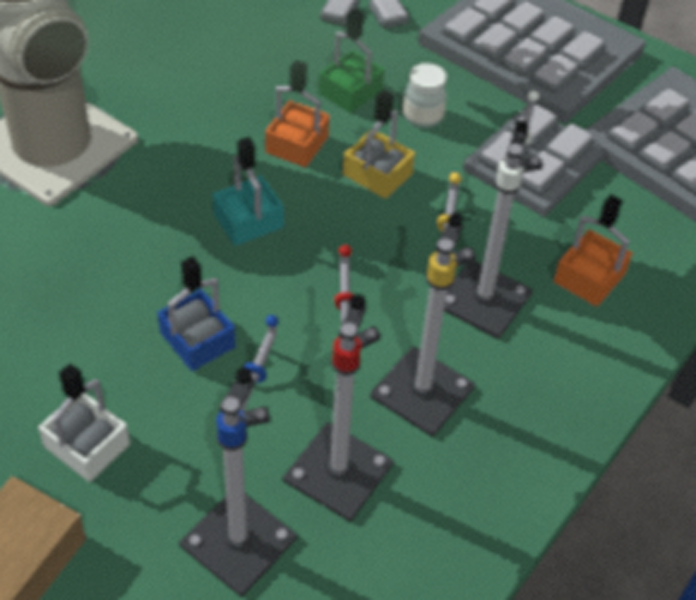

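Candidates: the blue basket (crop 523,340), yellow basket (187,345) and white basket (693,333) match the job's colours. The green, turquoise and two orange ones are decoys, and there is no red basket. All handles of the wanted baskets run roughly along world y. Next I'll measure positions.

```bash
cat > h.py <<'E'
from rig import *
import numpy as np, cv2
C={n:get_calibration(n) for n in('scene','top')}
def cam(n):
    c=C[n]; f=240/np.tan(np.radians(c['fovy']/2)); return f,c['cx'],c['cy'],c['R'],c['t']
def ray(n,u,v):
    f,cx,cy,R,t=cam(n); return -R.T@t, R.T@np.array([(u-cx)/f,(v-cy)/f,1])
def onz(n,u,v,z):
    o,d=ray(n,u,v); return o+d*(z-o[2])/d[2]
def tri(pt,ps):
    A=np.zeros((3,3));b=np.zeros(3);L=[]
    for n,p in(('top',pt),('scene',ps)):
        o,d=ray(n,*p); d/=np.linalg.norm(d); M=np.eye(3)-np.outer(d,d); A+=M;b+=M@o;L.append((o,M))
    X=np.linalg.solve(A,b); return X,max(np.linalg.norm(M@(X-o)) for o,M in L)
def proj(n,X):
    f,cx,cy,R,t=cam(n); p=R@np.asarray(X,float)+t; return np.array([cx+f*p[0]/p[2],cy+f*p[1]/p[2]])
T=lambda u,v:(140+u/2.5,140+v/2.5)
S=lambda u,v:(190+u/2.4,130+v/2.4)
E
python3 - <<'E'
from h import *
np.set_printoptions(precision=1,suppress=True)
P={'white':((127,136),(533,97)),'yellow':((310,128),(455,178)),'red':((480,155),(345,251)),'blue':((606,154),(272,321))}
for k,(a,b) in P.items(): print('ball',k,*tri(T(*a),S(*b)))
B={'white':((277,133),(487,297)),'yellow':((420,113),(423,391)),'red':((551,122),(339,470)),'blue':((669,148),(238,541))}
for k,(a,b) in B.items(): print('base',k,onz('top',*T(*a),12),onz('scene',*S(*b),12))
SL={'white':((240,88),(511,152)),'yellow':((420,64),(445,245)),'red':((578,74),(349,330)),'blue':((724,104),(230,406))}
for k,(a,b) in SL.items(): print('posttop',k,*tri(T(*a),S(*b)))
G={'white':((714,335),(71,382)),'yellow':((167,346),(383,105)),'blue':((530,341),(191,272))}
for k,(a,b) in G.items(): print('grip',k,*tri(T(*a),S(*b)))
# baskets: rim segmentation, z=46
im=cv2.imread('pics/top0.png');hsv=cv2.cvtColor(im,cv2.COLOR_BGR2HSV)
for k,(u,v),lo,hi in(('blue',(349,275),(105,130,60),(125,255,255)),('yellow',(214,278),(20,130,80),(32,255,255)),('white',(418,273),(0,0,185),(180,40,255))):
    m=cv2.inRange(hsv,lo,hi);w=np.zeros_like(m);w[v-22:v+22,u-22:u+22]=m[v-22:v+22,u-22:u+22]
    (c,s,a)=cv2.minAreaRect(cv2.findNonZero(w)); pts=[onz('top',*p,46)[:2] for p in cv2.boxPoints((c,s,a))]
    e=pts[1]-pts[0];e2=pts[2]-pts[1];print('rim',k,np.mean(pts,0),np.linalg.norm(e),np.linalg.norm(e2),np.degrees(np.arctan2(e[1],e[0])))
E
```

```text
ball white [648.1 287.7 261.6] 1.5140611796232701
ball yellow [654.   96.8 264.9] 1.8407425697044553
ball red [623.  -80.4 264.9] 1.2675220438705057
ball blue [ 622.9 -211.4  265.4] 1.9718096892083579
base white [689.5 162.5  12. ] [700.4 161.2  12. ]
base yellow [712.7 -17.3  12. ] [721.7 -23.8  12. ]
base red [ 699.4 -182.1   12. ] [ 708.8 -185.3   12. ]
base blue [ 664.6 -330.    12. ] [ 675.1 -335.6   12. ]
posttop white [691.3 165.1 281.1] 1.133907279596619
posttop yellow [715.2 -18.9 287.6] 1.8231793742325877
posttop red [ 703.5 -181.3  285.8] 2.0505413535170556
posttop blue [ 669.8 -331.8  285.4] 1.1335185956712643
grip white [ 431.8 -350.4  131.5] 1.8683792993216863
grip yellow [427.6 274.2 131.8] 1.5715742294021144
grip blue [ 428.2 -138.9  135.1] 2.303229676484672
rim blue [ 428.5 -137.6] 77.93687317914315 70.79215843868087 -15.002964203636386
rim yellow [427.7 268.8] 75.66031648599302 81.48223611692913 -90.7610555853264
rim white [ 434.5 -348.9] 67.19573965333053 75.88200929315974 -90.75621298246247
```

```bash
cat >> h.py <<'E'
POST={'white':(691,164),'yellow':(715,-18.5),'red':(703,-182),'blue':(669,-331)}
E
python3 - <<'E'
from h import *
from scipy.optimize import minimize
np.set_printoptions(precision=1,suppress=True)
im=cv2.imread('pics/top0.png').astype(float)
# chroma: green dominance ; plate dark & neutral
g=im[:,:,1]-(im[:,:,0]+im[:,:,2])/2; v=im.max(2)
dark=((v<95)&(g<8)).astype(np.uint8)
for k,p in POST.items():
    best=None
    xs,ys=np.meshgrid(np.arange(-70,71,2.),np.arange(-70,71,2.));
    W=np.c_[xs.ravel(),ys.ravel()]
    pix=np.array([proj('top',(p[0]+a,p[1]+b,12)) for a,b in W])
    d=cv2.remap(dark*255,pix[:,0].astype(np.float32).reshape(1,-1),pix[:,1].astype(np.float32).reshape(1,-1),cv2.INTER_LINEAR)[0]/255.
    def sc(q):
        c,s=np.cos(q[2]),np.sin(q[2]);X=(W-q[:2]);a=X@[c,s];b=X@[-s,c]
        ins=(abs(a)<50)&(abs(b)<50); return d[ins].sum()-d[~ins].sum()*0.7
    r=max((sc((x,y,t)),x,y,np.degrees(t)) for x in range(-16,17,2) for y in range(-16,17,2) for t in np.radians(np.arange(-24,25,2)))
    print(k,d.sum(),r)
E
```

```text
white 2176.376470588235 (np.float64(1809.343137254902), -2, 2, np.float64(4.0))
yellow 2209.6235294117646 (np.float64(1799.4168627450981), -2, 2, np.float64(2.0))
red 1970.7294117647061 (np.float64(1633.1494117647057), -2, 2, np.float64(4.0))
blue 2075.7921568627453 (np.float64(1686.3254901960786), -2, 2, np.float64(-2.0))
```

```bash
cat >> h.py <<'E'
POST={'white':(690,165),'yellow':(714,-17.5),'red':(702,-181),'blue':(668,-330)}
OUT={'white':184,'yellow':182,'red':184,'blue':178}
CUR={'white':109.4,'yellow':117.7,'red':128.6,'blue':111.4}
def pt(k,phi,off,r=95):
    f=np.radians(phi);return np.array(POST[k])+r*np.array([np.cos(f),np.sin(f)])+off*np.array([np.sin(f),-np.cos(f)])
def rows(seq,start=None,R=np.diag([-1,1,-1.])):
    # shifts (cm, tool axes) from start to each world target
    for w in seq: print(np.round(R.T@(np.array(w)-start)/10,1))
E
python3 - <<'E'
from h import *
np.set_printoptions(precision=0,suppress=True)
for k in POST:
    print(k,pt(k,CUR[k],34),[pt(k,p,17) for p in np.linspace(CUR[k]+3,OUT[k]-3,7)],pt(k,OUT[k],45))
E
```

```text
white [691. 266.] [array([670., 259.]), array([651., 253.]), array([634., 244.]), array([620., 231.]), array([608., 216.]), array([600., 199.]), array([595., 180.])] [592. 203.]
yellow [700.  82.] [array([680.,  73.]), array([665.,  66.]), array([652.,  56.]), array([640.,  45.]), array([631.,  32.]), array([624.,  17.]), array([619.,   1.])] [617.  24.]
red [669. -86.] [array([652., -99.]), array([ 640., -107.]), array([ 630., -116.]), array([ 622., -127.]), array([ 615., -139.]), array([ 610., -152.]), array([ 607., -166.])] [ 604. -143.]
blue [ 665. -229.] [array([ 644., -236.]), array([ 628., -242.]), array([ 613., -250.]), array([ 600., -261.]), array([ 589., -274.]), array([ 581., -289.]), array([ 575., -305.])] [ 575. -282.]
```

Call:
{"op": "step_arm", "data": {"plan": [0, 0, -6, 0, 0, -0.15, 0, 0, 0, -12, 0, 0, -0.285, 0, 0, 0, -12, 0, 0, -0.285, 0]}}

```text
time_s: 0.48
tcp_pos: [141.0, 481.6, 375.4]
orientation: [[-1.0, -0.001, 0.003], [-0.001, 1.0, 0.009], [-0.003, 0.009, -1.0]]
force: [0.2, 0.1, 0.2]
finger_gap: 0.379
finger_force: 0.0
```

Call:
{"op": "step_arm", "data": {"plan": [-4.8, -3.4, 0, 0, 0, 0, 0, -9.6, -6.9, 0, 0, 0, 0, 0, -14.4, -10.3, 0, 0, 0, 0, 0, -19.2, -13.8, 0, 0, 0, 0, 0, -24, -17.2, 0, 0, 0, 0, 0]}}

```text
time_s: 1.1
tcp_pos: [381.5, 306.3, 369.1]
orientation: [[-1.0, -0.0, -0.002], [-0.0, 1.0, -0.001], [0.002, -0.001, -1.0]]
force: [1.2, 0.8, 0.5]
finger_gap: -0.001
finger_force: 0.0
```

Call:
{"op": "step_arm", "data": {"plan": [-4.8, -3.4, 0, 0, 0, 0, 0, -9.6, -6.9, 0, 0, 0, 0, 0, -14.4, -10.3, 0, 0, 0, 0, 0, -19.2, -13.8, 0, 0, 0, 0, 0, -24, -17.2, 0, 0, 0, 0, 0]}}

```text
time_s: 1.72
tcp_pos: [621.6, 134.5, 368.9]
orientation: [[-1.0, 0.0, -0.002], [0.0, 1.0, -0.0], [0.002, -0.0, -1.0]]
force: [0.4, 0.8, 0.5]
finger_gap: 0.0
finger_force: 0.0
```

Call:
{"op": "step_arm", "data": {"plan": [-4, -2.7, 0, 0, 0, 0, 0, -7.9, -5.5, 0, 0, 0, 0, 0, -7.9, -5.5, 0, 0, 0, 0, 0, -7.9, -5.5, 0, 0, 0, 0, 0]}}

```text
time_s: 2.22
tcp_pos: [699.5, 81.0, 367.9]
orientation: [[-1.0, 0.0, -0.004], [0.0, 1.0, -0.0], [0.004, -0.0, -1.0]]
force: [0.2, 0.0, -0.0]
finger_gap: -0.002
finger_force: 0.0
```

Call:
{"op": "step_arm", "data": {"plan": [0, 0, 5, 0, 0, 0, 0, 0, 0, 9, 0, 0, 0, 0, 0, 0, 12.1, 0, 0, 0, 0, 1, -0.4, 12.1, 0, 0, 0, 0, 2, -0.8, 12.1, 0, 0, 0, 0]}}

```text
time_s: 2.85
tcp_pos: [677.1, 74.6, 250.9]
orientation: [[-1.0, -0.003, 0.001], [-0.003, 1.0, 0.001], [-0.001, 0.001, -1.0]]
force: [1.3, -0.0, 0.2]
finger_gap: 0.002
finger_force: 0.6
```

Call:
{"op": "step_arm", "data": {"plan": [1.5, -0.7, 0, 0, 0, 0, 0, 2.8, -1.7, 0, 0, 0, 0, 0, 4, -2.8, 0, 0, 0, 0, 0, 4.9, -4.1, 0, 0, 0, 0, 0, 5.6, -5.6, 0, 0, 0, 0, 0]}}

```text
time_s: 3.48
tcp_pos: [621.9, 18.1, 251.8]
orientation: [[-1.0, -0.003, 0.003], [-0.003, 1.0, 0.001], [-0.003, 0.001, -1.0]]
force: [0.8, 0.8, 0.6]
finger_gap: -0.001
finger_force: 0.2
```

Call:
{"op": "step_arm", "data": {"plan": [0.3, -0.8, 0, 0, 0, 0, 0, 0.5, -1.6, 0, 0, 0, 0, 0, 0.5, -1.6, 0, 0, 0, 0, 0, 0.5, -1.6, 0, 0, 0, 0, 0]}}

```text
time_s: 3.98
tcp_pos: [618.6, 0.8, 248.9]
orientation: [[-1.0, -0.0, -0.001], [-0.0, 1.0, -0.0], [0.001, -0.0, -1.0]]
force: [0.3, 0.7, -0.1]
finger_gap: -0.001
finger_force: 0.2
```

```bash
python3 - <<'E'
from h import *
a=get_image('top');s=get_image('scene')
o=np.hstack([cv2.resize(a[140:260,180:440],None,fx=1.5,fy=2.0) if 0 else cv2.resize(a[140:260,190:390],(400,240)),cv2.resize(s[150:270,280:480],(400,240))])
cv2.imwrite('pics/y1.png',o[:,:,::-1])
E
```

```text
(no output)
```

View pics/y1.png

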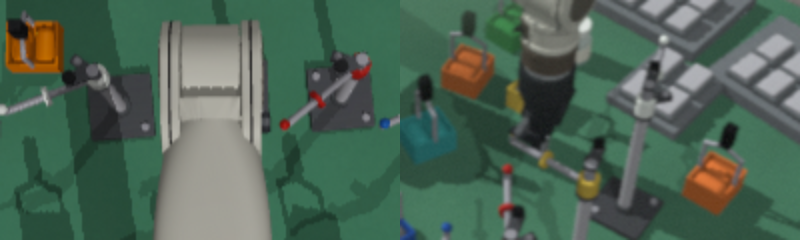

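The scene crop shows the yellow arm swung out toward the robot (bar from (585,180) to (520,130)). Next is red.

Call:
{"op": "step_arm", "data": {"plan": [0, 2.5, 0, 0, 0, 0, 0, 0, 2.5, -6, 0, 0, 0, 0, 0, 2.5, -12, 0, 0, 0, 0, -2.5, -3.1, -12, 0, 0, 0, 0, -5, -8.7, -12, 0, 0, 0, 0]}}

```text
time_s: 4.7
tcp_pos: [669.7, -86.2, 371.1]
orientation: [[-1.0, -0.003, 0.004], [-0.003, 1.0, -0.001], [-0.004, -0.001, -1.0]]
force: [1.2, 0.9, -0.1]
finger_gap: -0.001
finger_force: 0.0
```

Call:
{"op": "step_arm", "data": {"plan": [0, 0, 0, 0, 0, 0, 0, 0, 0, 6, 0, 0, 0, 0, 0, 0, 12.1, 0, 0, 0, 0, 0.8, -0.6, 12.1, 0, 0, 0, 0, 1.7, -1.3, 12.1, 0, 0, 0, 0]}}

```text
time_s: 5.32
tcp_pos: [652.6, -98.8, 251.4]
orientation: [[-1.0, -0.001, 0.005], [-0.001, 1.0, -0.0], [-0.005, -0.0, -1.0]]
force: [0.3, 1.0, -0.2]
finger_gap: 0.003
finger_force: 0.6
```

Call:
{"op": "step_arm", "data": {"plan": [1.2, -0.8, 0, 0, 0, 0, 0, 2.2, -1.7, 0, 0, 0, 0, 0, 3, -2.8, 0, 0, 0, 0, 0, 3.7, -4, 0, 0, 0, 0, 0, 4.2, -5.3, 0, 0, 0, 0, 0]}}

```text
time_s: 5.95
tcp_pos: [610.8, -152.7, 251.9]
orientation: [[-1.0, -0.001, 0.006], [-0.001, 1.0, -0.002], [-0.006, -0.002, -1.0]]
force: [-0.4, -0.6, 0.2]
finger_gap: 0.001
finger_force: 0.1
```

Call:
{"op": "step_arm", "data": {"plan": [0.2, -0.8, 0, 0, 0, 0, 0, 0.3, -1.5, 0, 0, 0, 0, 0, 0.3, -1.5, 0, 0, 0, 0, 0, 0.3, -1.5, 0, 0, 0, 0, 0]}}

```text
time_s: 6.45
tcp_pos: [606.5, -167.0, 248.0]
orientation: [[-1.0, -0.0, -0.001], [-0.0, 1.0, 0.0], [0.001, 0.0, -1.0]]
force: [-0.5, 0.1, -0.3]
finger_gap: -0.001
finger_force: 0.0
```

Call:
{"op": "step_arm", "data": {"plan": [0, 2.5, 0, 0, 0, 0, 0, 0, 2.5, -6, 0, 0, 0, 0, 0, 2.5, -12.2, 0, 0, 0, 0, -2.9, -2, -12.2, 0, 0, 0, 0, -5.8, -6.5, -12.2, 0, 0, 0, 0]}}

```text
time_s: 7.08
tcp_pos: [663.0, -226.7, 373.4]
orientation: [[-1.0, -0.002, 0.004], [-0.002, 1.0, -0.001], [-0.004, -0.001, -1.0]]
force: [2.8, -0.1, 0.8]
finger_gap: -0.004
finger_force: 0.0
```

Call:
{"op": "step_arm", "data": {"plan": [0, 0, 0, 0, 0, 0, 0, 0, 0, 6, 0, 0, 0, 0, 0, 0, 12.2, 0, 0, 0, 0, 1, -0.2, 12.2, 0, 0, 0, 0, 2.1, -0.4, 12.2, 0, 0, 0, 0]}}

```text
time_s: 7.7
tcp_pos: [639.1, -228.5, 247.0]
orientation: [[-1.0, -0.002, -0.004], [-0.002, 1.0, 0.002], [0.004, 0.002, -1.0]]
force: [0.8, 0.7, 0.4]
finger_gap: 0.002
finger_force: 0.5
```

Call:
{"op": "step_arm", "data": {"plan": [1.6, -0.6, 0, 0, 0, 0, 0, 3.1, -1.4, 0, 0, 0, 0, 0, 4.4, -2.5, 0, 0, 0, 0, 0, 5.5, -3.8, 0, 0, 0, 0, 0, 6.3, -5.3, 0, 0, 0, 0, 0]}}

```text
time_s: 8.32
tcp_pos: [578.0, -283.3, 249.9]
orientation: [[-1.0, -0.002, 0.002], [-0.002, 1.0, 0.0], [-0.002, 0.0, -1.0]]
force: [0.8, 1.4, 0.6]
finger_gap: 0.0
finger_force: 0.7
```

Call:
{"op": "step_arm", "data": {"plan": [0.3, -0.8, 0, 0, 0, 0, 0, 0.6, -1.6, 0, 0, 0, 0, 0, 0.6, -1.6, 0, 0, 0, 0, 0, 0.6, -1.6, 0, 0, 0, 0, 0]}}

```text
time_s: 8.82
tcp_pos: [572.2, -299.8, 248.7]
orientation: [[-1.0, -0.0, -0.0], [-0.0, 1.0, 0.0], [0.0, 0.0, -1.0]]
force: [0.0, -1.0, -0.6]
finger_gap: 0.0
finger_force: 0.0
```

Call:
{"op": "step_arm", "data": {"plan": [0, 2.5, 0, 0, 0, 0, 0, 0, 2.5, -6, 0, 0, 0, 0, 0, 2.5, -12.2, 0, 0, 0, 0, 2.9, 6.5, -12.2, 0, 0, 0, 0, 5.8, 11, -12.2, 0, 0, 0, 0]}}

```text
time_s: 9.45
tcp_pos: [515.3, -189.5, 371.8]
orientation: [[-1.0, 0.0, 0.003], [0.0, 1.0, -0.001], [-0.003, -0.001, -1.0]]
force: [1.2, 1.7, -0.5]
finger_gap: -0.004
finger_force: 0.0
```

Call:
{"op": "step_arm", "data": {"plan": [-1.2, 5.8, 0, 0, 0, 0, 0, -2.4, 11.6, 0, 0, 0, 0, 0, -3.6, 17.4, 0, 0, 0, 0, 0, -4.8, 23.2, 0, 0, 0, 0, 0, -6, 29, 0, 0, 0, 0, 0]}}

```text
time_s: 10.07
tcp_pos: [574.1, 102.5, 371.2]
orientation: [[-1.0, -0.001, 0.0], [-0.001, 1.0, -0.0], [-0.0, -0.0, -1.0]]
force: [1.2, 0.6, 0.3]
finger_gap: 0.003
finger_force: 0.0
```

Call:
{"op": "step_arm", "data": {"plan": [-1.2, 5.8, 0, 0, -0.07, 0, 0, -2.4, 11.6, 0, 0, -0.14, 0, 0, -3, 17, 0, 0, -0.21, 0, 0, -3, 17, 0, 0, -0.21, 0, 0, -3, 17, 0, 0, -0.21, 0, 0]}}

```text
time_s: 10.7
tcp_pos: [603.6, 270.4, 370.8]
orientation: [[-0.978, -0.001, 0.208], [-0.001, 1.0, -0.001], [-0.208, -0.001, -0.978]]
force: [0.0, 0.4, 0.2]
finger_gap: -0.001
finger_force: 0.0
```

```bash
python3 - <<'E'
from h import *
s=get_image('scene');t=get_image('top');st=read_state();print(st['tcp_pos'],st['orientation'])
o=np.hstack([cv2.resize(s[150:350,260:480],(440,400)),cv2.resize(t[140:260,260:440],(360,240)).repeat(1,0)[:240] if 0 else cv2.copyMakeBorder(cv2.resize(t[140:260,260:440],(360,240)),0,160,0,0,cv2.BORDER_CONSTANT)])
cv2.imwrite('pics/a1.png',o[:,:,::-1])
R=st['orientation'];p=st['tcp_pos']
np.set_printoptions(precision=1,suppress=True)
z=247
seq=[(*pt('white',109.4,36),370),(*pt('white',109.4,36),z)]+[(*pt('white',a,17),z) for a in np.linspace(112,181,7)]
q=p
for w in seq: print(w, R.T@(np.array(w)-q)/10)
E
```

```text
[604.26123458 269.02318048 371.19154619] [[-9.78074303e-01  1.17077305e-03  2.08252940e-01]
 [ 1.07121253e-03  9.99999252e-01 -5.90852295e-04]
 [-2.08253476e-01 -3.54814287e-04 -9.78074825e-01]]
(np.float64(692.4007081571618), np.float64(266.5639532528354), 370) [-8.6 -0.2  2. ]
(np.float64(692.4007081571618), np.float64(266.5639532528354), 247) [-6.  -0.2 14. ]
(np.float64(670.1744991531237), np.float64(259.45077827191534), 247) [-3.9 -0.9 13.5]
(np.float64(651.7420453704963), np.float64(253.60208184668596), 247) [-2.1 -1.5 13.1]
(np.float64(634.8456710674493), np.float64(244.19595949289334), 247) [-0.4 -2.5 12.8]
(np.float64(620.1637756539241), np.float64(231.6100725797874), 247) [ 1.  -3.7 12.5]
(np.float64(608.2858459042258), np.float64(216.34975190214706), 247) [ 2.2 -5.3 12.2]
(np.float64(599.6887877147908), np.float64(199.02770835034127), 247) [ 3.  -7.  12.1]
(np.float64(594.7177780507091), np.float64(180.3394322061167), 247) [ 3.5 -8.9 12. ]
```

View pics/a1.png

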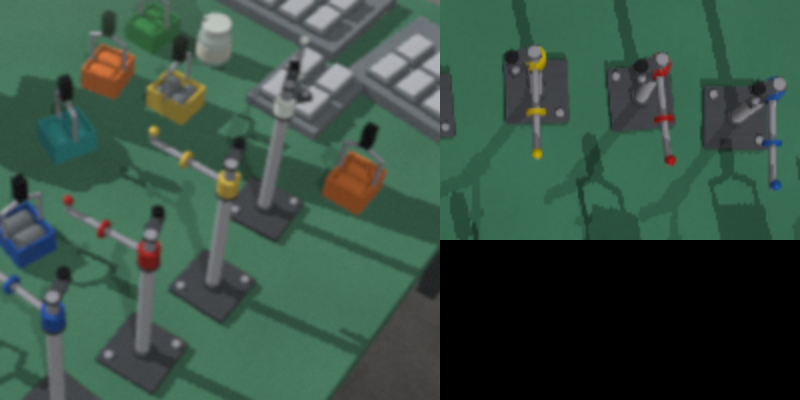

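All three arms are out: balls at crop px yellow (537,155), red (670,160) and blue (775,185). Now white.

Call:
{"op": "step_arm", "data": {"plan": [-4.3, -0.2, 1, 0, 0, 0, 0, -8.6, -0.2, 2, 0, 0, 0, 0, -8.6, -0.2, 2, 0, 0, 0, 0, -7.3, -0.2, 8, 0, 0, 0, 0, -6, -0.2, 14, 0, 0, 0, 0]}}

```text
time_s: 11.42
tcp_pos: [692.5, 266.7, 247.3]
orientation: [[-0.977, 0.002, 0.212], [0.002, 1.0, 0.001], [-0.212, 0.002, -0.977]]
force: [1.0, 0.7, -0.4]
finger_gap: 0.001
finger_force: 0.0
```

Call:
{"op": "step_arm", "data": {"plan": [0, 0, 0, 0, 0, 0, 0, 1, -0.3, -0.2, 0, 0, 0, 0, 2.1, -0.7, -0.5, 0, 0, 0, 0, 3.9, -1.3, -0.9, 0, 0, 0, 0, 5.6, -2.3, -1.2, 0, 0, 0, 0]}}

```text
time_s: 12.05
tcp_pos: [637.7, 245.8, 253.7]
orientation: [[-0.976, 0.001, 0.219], [0.001, 1.0, 0.004], [-0.219, 0.004, -0.976]]
force: [2.4, -0.0, 0.4]
finger_gap: -0.002
finger_force: 0.9
```

Call:
{"op": "step_arm", "data": {"plan": [1.4, -1.2, -0.3, 0, 0, 0, 0, 2.6, -2.8, -0.6, 0, 0, 0, 0, 3.4, -4.5, -0.7, 0, 0, 0, 0, 3.9, -6.4, -0.8, 0, 0, 0, 0, 3.9, -6.4, -0.8, 0, 0, 0, 0]}}

```text
time_s: 12.68
tcp_pos: [595.9, 179.8, 249.4]
orientation: [[-0.977, 0.002, 0.212], [0.002, 1.0, 0.001], [-0.212, 0.001, -0.977]]
force: [-0.3, 0.2, -0.1]
finger_gap: -0.001
finger_force: 0.0
```

Call:
{"op": "step_arm", "data": {"plan": [0, 2.5, 0, 0, 0, 0, 0, 0, 5, -5, 0, 0, 0, 0, 2, 8, -11, 0, 0, 0, 0, 6, 9, -14, 0, 0.1, 0, 8.54, 10, 9, -14, 0, 0.21, 0, 8.54]}}

```text
time_s: 13.3
tcp_pos: [467.4, 273.3, 367.5]
orientation: [[-1.0, -0.002, 0.005], [-0.002, 1.0, 0.005], [-0.005, 0.005, -1.0]]
force: [0.7, -0.7, -1.6]
finger_gap: 0.421
finger_force: 0.0
```

```bash
python3 - <<'E'
from h import *
s=get_image('scene');t=get_image('top');st=read_state();print(st['tcp_pos'])
cv2.imwrite('pics/t2.png',t[:,:,::-1]);cv2.imwrite('pics/s2.png',s[:,:,::-1])
o=np.hstack([cv2.resize(s[140:350,190:450],(416,336),interpolation=2),cv2.resize(t[140:350,180:440],(384,310),interpolation=2)[:336] if 0 else cv2.copyMakeBorder(cv2.resize(t[140:350,180:440],(384,310),interpolation=2),0,26,0,0,cv2.BORDER_CONSTANT)])
cv2.imwrite('pics/b1.png',o[:,:,::-1])
for k in POST:
    f=np.radians(OUT[k]);d=np.array([np.cos(f),np.sin(f)])
    b=np.r_[np.array(POST[k])+128*d,265];print(k,'ball exp',b.round(),proj('top',b).round(1),proj('scene',b).round(1),'hook',(np.array(POST[k])+98*d).round(1))
E
```

```text
[466.86794728 271.84705366 363.34175584]
white ball exp [562. 156. 265.] [240.8 225.9] [364.8 179.8] hook [592.2 158.2]
yellow ball exp [586. -22. 265.] [309.4 216. ] [335.5 216.3] hook [616.1 -20.9]
red ball exp [ 574. -190.  265.] [374.1 219.7] [293.7 249.8] hook [ 604.2 -187.8]
blue ball exp [ 540. -326.  265.] [426.4 232.2] [248.7 275. ] hook [ 570.1 -326.6]
```

View pics/b1.png

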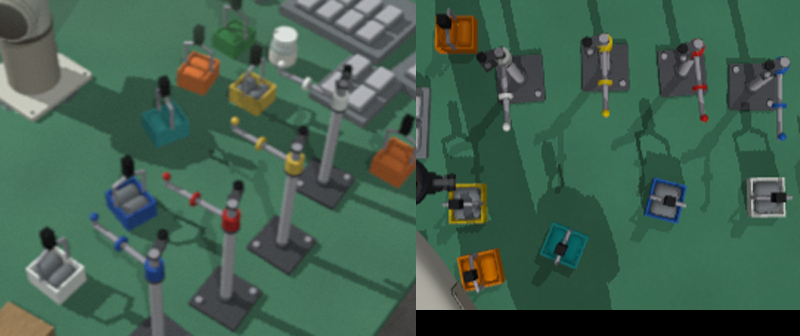

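All four arms are out now, including white (ball at crop px 506,127). Next I'll refine the ball and basket positions.

```bash
cat >> h.py <<'E'
def hsv(im): return cv2.cvtColor(im,cv2.COLOR_RGB2HSV)
RNG={'blue':((105,130,60),(125,255,255)),'yellow':((20,130,80),(32,255,255)),'white':((0,0,150),(180,45,255)),'red':((0,150,80),(8,255,255))}
def blob(im,c,rng,h,near=True):
    c=np.round(c).astype(int);y0,x0=c[1]-h,c[0]-h
    m=cv2.inRange(hsv(im)[y0:y0+2*h+1,x0:x0+2*h+1],*rng)
    n,l,s,ce=cv2.connectedComponentsWithStats(m,connectivity=8)
    ok=[i for i in range(1,n) if s[i,4]>=4]
    if not ok:return None
    i=max(ok,key=lambda i:s[i,4]); return ce[i]+[x0,y0],s[i,4]
DARK=((0,0,0),(180,140,50))
def grip(k,xy,im):
    q={}
    for n in('top','scene'):
        q[n]=blob(im[n],proj(n,(*xy,137)),DARK,13)
    return q,(tri(q['top'][0],q['scene'][0]) if all(q.values()) else None)
def rim(k,xy,t,h=22):
    c=np.round(proj('top',(*xy,46))).astype(int);m=cv2.inRange(hsv(t),*RNG[k]);w=np.zeros_like(m);sl=np.s_[c[1]-h:c[1]+h,c[0]-h:c[0]+h];w[sl]=m[sl]
    r=cv2.minAreaRect(cv2.findNonZero(w));P=np.array([onz('top',*p,46)[:2] for p in cv2.boxPoints(r)])
    e=P[1]-P[0];return P.mean(0),np.linalg.norm(e),np.linalg.norm(P[2]-P[1]),np.degrees(np.arctan2(e[1],e[0]))
BAL={'yellow':(428,270),'blue':(428,-138),'white':(433,-349)}
E
python3 - <<'E'
from h import *
np.set_printoptions(precision=1,suppress=True)
im={'top':cv2.imread('pics/t2.png')[:,:,::-1].copy(),'scene':cv2.imread('pics/s2.png')[:,:,::-1].copy()}
for k in POST:
    f=np.radians(OUT[k]);b=np.r_[np.array(POST[k])+128*np.array([np.cos(f),np.sin(f)]),265]
    q=[blob(im[n],proj(n,b),RNG[k],7) for n in('top','scene')];print(k,q,tri(q[0][0],q[1][0]) if all(q) else'')
for k,xy in BAL.items():
    print(k,*grip(k,xy,im),rim(k,xy,im['top']))
E
```

```text
white [(array([240.5, 225.9]), np.int32(15)), (array([365.3, 178.9]), np.int32(18))] (array([562.7, 156.8, 268.2]), np.float64(0.614996449200746))
yellow [(array([308.1, 216.1]), np.int32(22)), (array([336.5, 214.9]), np.int32(15))] (array([586. , -18.1, 267.8]), np.float64(0.5767362372477476))
red [(array([374.9, 219.8]), np.int32(19)), (array([293.6, 249.6]), np.int32(13))] (array([ 574.3, -191.4,  266.9]), np.float64(0.8173270018490723))
blue [(array([427.2, 232.2]), np.int32(17)), (array([248.5, 275. ]), np.int32(16))] (array([ 540.1, -326.9,  266.4]), np.float64(0.48338564334420164))
yellow {'top': (array([206.7, 278. ]), np.int32(67)), 'scene': (array([349.5, 174. ]), np.int32(66))} (array([428.2, 274.2, 131. ]), np.float64(0.7872259777210088)) (array([427.7, 268.8]), np.float64(75.66031648599302), np.float64(81.48223611692913), np.float64(-90.7610555853264))
blue {'top': (array([351.2, 276. ]), np.int32(48)), 'scene': (array([269.4, 243.6]), np.int32(80))} (array([ 428.2, -137.7,  132.8]), np.float64(0.8276355348287558)) (array([ 428.5, -137.6]), np.float64(77.93687317914315), np.float64(70.79215843868087), np.float64(-15.002964203636386))
white {'top': (array([425.1, 273.5]), np.int32(60)), 'scene': (array([219.7, 288.8]), np.int32(90))} (array([ 432.6, -349.3,  132.8]), np.float64(1.0400680902010206)) (array([ 433. , -347.3]), np.float64(70.24860213019406), np.float64(78.90586391557218), np.float64(-90.75621298246246))
```

Call:
{"op": "step_arm", "data": {"plan": [2, 0, 3, 0, 0, 0, 8.54, 3.9, 0, 8, 0, 0, 0, 8.54, 3.9, 0, 13, 0, 0, 0, 8.54, 3.9, 0, 18, 0, 0, 0, 8.54, 3.9, 0, 21.7, 0, 0, 0, 8.54]}}

```text
time_s: 14.02
tcp_pos: [429.2, 270.7, 143.3]
orientation: [[-1.0, 0.0, 0.0], [0.0, 1.0, -0.001], [-0.0, -0.001, -1.0]]
force: [0.2, -0.4, -0.2]
finger_gap: 0.996
finger_force: 0.0
```

Call:
{"op": "step_arm", "data": {"plan": [0, 0, 0, 0, 0, 0, 8.54, 0, 0, 0, 0, 0, 0, 0, 0, 0, 0, 0, 0, 0, 0, 0, 0, 0, 0, 0, 0, 0, 0, 0, 0, 0, 0, 0, 0]}}

```text
time_s: 14.65
tcp_pos: [429.7, 271.8, 146.6]
orientation: [[-1.0, -0.0, 0.002], [-0.0, 1.0, 0.002], [-0.002, 0.002, -1.0]]
force: [0.6, 2.3, 0.7]
finger_gap: 0.223
finger_force: 59.1
```

Call:
{"op": "step_arm", "data": {"plan": [0, 0, 0, 0, 0, 0, 0, 0, 0, 0, 0, 0, 0, 0, 0, 0, 0, 0, 0, 0, 0]}}

```text
time_s: 15.02
tcp_pos: [429.8, 271.9, 146.6]
orientation: [[-1.0, -0.0, 0.002], [-0.0, 1.0, 0.002], [-0.002, 0.002, -1.0]]
force: [0.7, 1.9, 6.1]
finger_gap: 0.222
finger_force: 59.7
```

Call:
{"op": "step_arm", "data": {"plan": [0, 0, -3, 0, 0, 0, 0, 0, 0, -7, 0, 0, 0, 0, 0, 0, -12, 0, 0, 0, 0, 0, 0, -16, 0, 0, 0, 0, 0, 0, -18.8, 0, 0, 0, 0]}}

```text
time_s: 15.65
tcp_pos: [428.7, 270.9, 334.6]
orientation: [[-1.0, -0.0, 0.0], [-0.0, 1.0, -0.0], [-0.0, -0.0, -1.0]]
force: [0.7, 0.6, -3.2]
finger_gap: 0.223
finger_force: 59.4
```

Call:
{"op": "step_arm", "data": {"plan": [0, -3, 0, 0, 0, 0, 0, -1, -7.5, 0, 0, 0, 0, 0, -2, -12, 0, 0, 0, 0, 0, -3.5, -17, 0, 0, 0, 0, 0, -5, -21.5, 0, 0, 0, 0, 0]}}

```text
time_s: 16.27
tcp_pos: [478.4, 54.4, 332.4]
orientation: [[-1.0, -0.0, -0.002], [-0.0, 1.0, -0.001], [0.002, -0.001, -1.0]]
force: [-0.1, -0.5, -2.1]
finger_gap: 0.225
finger_force: 59.6
```

Call:
{"op": "step_arm", "data": {"plan": [-2, -4, 0, 0, 0, 0, 0, -4, -6.5, 0, 0, 0, 0, 0, -4.5, -7.6, 0.8, 0, 0, 0, 0, -4.5, -7.6, 0.8, 0, 0, 0, 0, -4.5, -7.6, 0.8, 0, 0, 0, 0]}}

```text
time_s: 16.9
tcp_pos: [523.1, -18.9, 325.0]
orientation: [[-1.0, -0.001, -0.002], [-0.001, 1.0, 0.0], [0.002, 0.0, -1.0]]
force: [0.8, 0.4, -2.1]
finger_gap: 0.224
finger_force: 59.6
```

```bash
python3 - <<'E'
from h import *
s=get_image('scene');t=get_image('top');st=read_state();print(st['tcp_pos'],st['force'],st['finger_gap'])
o=cv2.resize(s[150:280,260:430],(680,520),interpolation=2)
cv2.imwrite('pics/c1.png',o[:,:,::-1])
E
```

```text
[523.47192152 -18.81922931 325.68771693] [ 0.25609821 -0.14731385 -1.83580778] 0.22704921860588828
```

View pics/c1.png

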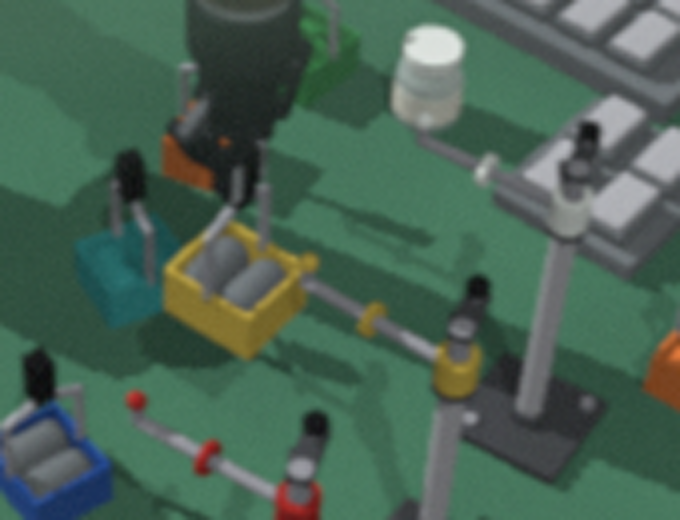

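The yellow basket is held upright with its handle aligned to the yellow tip (308,263). I'll move in and lower it.

Call:
{"op": "step_arm", "data": {"plan": [-2, 0, 0, 0, 0, 0, 0, -4.5, 0, 0, 0, 0, 0, 0, -7, 0, 0, 0, 0, 0, 0, -9.3, 0, 0, 0, 0, 0, 0, -9.3, 0, 0, 0, 0, 0, 0]}}

```text
time_s: 17.62
tcp_pos: [617.8, -18.8, 324.7]
orientation: [[-1.0, -0.002, -0.0], [-0.002, 1.0, 0.0], [0.0, 0.0, -1.0]]
force: [0.5, 0.6, -3.7]
finger_gap: 0.226
finger_force: 59.6
```

Call:
{"op": "step_arm", "data": {"plan": [0, 0, 0.8, 0, 0, 0, 0, 0, 0, 1.6, 0, 0, 0, 0, 0, 0, 2.3, 0, 0, 0, 0, 0, 0, 2.8, 0, 0, 0, 0, 0, 0, 2.8, 0, 0, 0, 0]}}

```text
time_s: 18.25
tcp_pos: [616.5, -19.9, 296.9]
orientation: [[-1.0, -0.0, -0.001], [-0.0, 1.0, 0.0], [0.001, 0.0, -1.0]]
force: [0.4, -0.2, -2.5]
finger_gap: 0.224
finger_force: 59.6
```

Call:
{"op": "step_arm", "data": {"plan": [0, 0, 0.3, 0, 0, 0, 0, 0, 0, 0.3, 0, 0, 0, 0, 0, 0, 0.5, 0, 0, 0, 0, 0, 0, 0.5, 0, 0, 0, 0]}}

```text
time_s: 18.75
tcp_pos: [617.2, -19.8, 294.0]
orientation: [[-1.0, -0.0, 0.002], [-0.0, 1.0, 0.0], [-0.002, 0.0, -1.0]]
force: [-1.9, 0.8, 5.0]
finger_gap: 0.221
finger_force: 60.6
```

Call:
{"op": "step_arm", "data": {"plan": [0, 0, 0, 0, 0, 0, 3, 0, 0, 0, 0, 0, 0, 4, 0, 0, 0, 0, 0, 0, 6, 0, 0, 0, 0, 0, 0, 6, 0, 0, -1, 0, 0, 0, 6]}}

```text
time_s: 19.38
tcp_pos: [616.5, -19.8, 301.8]
orientation: [[-1.0, -0.0, -0.002], [-0.0, 1.0, 0.0], [0.002, 0.0, -1.0]]
force: [-0.5, 0.8, -0.1]
finger_gap: 0.703
finger_force: 0.0
```

Call:
{"op": "step_arm", "data": {"plan": [0, 0, -3, 0, 0, 0, 6, 0, 0, -6, 0, 0, 0, 6, 2, -3, -8, 0, 0, 0, 8.54, 7, -5, -8, 0, 0, 0, 8.54, 12, -7, -8, 0, 0, 0, 8.54]}}

```text
time_s: 20.0
tcp_pos: [496.1, -90.5, 383.2]
orientation: [[-1.0, -0.0, 0.002], [-0.0, 1.0, -0.001], [-0.002, -0.001, -1.0]]
force: [0.7, -0.6, 0.3]
finger_gap: 0.998
finger_force: 0.0
```

```bash
python3 - <<'E'
from h import *
np.set_printoptions(precision=1,suppress=True)
im={n:get_image(n) for n in('scene','top')};st=read_state();print(st['tcp_pos'],st['force'])
for k in('blue','white'): print(k,*grip(k,BAL[k],im),rim(k,BAL[k],im['top']))
s,t=im['scene'],im['top']
o=np.hstack([cv2.resize(s[150:350,200:400],(400,400),interpolation=2),cv2.resize(t[170:320,250:400],(400,400),interpolation=2)])
cv2.imwrite('pics/d1.png',o[:,:,::-1])
E
```

```text
[492.  -91.1 383.8] [ 0.6  0.3 -0.1]Traceback (most recent call last):
  File "<stdin>", line 4, in <module>
  File "h.py", line 45, in rim
    r=cv2.minAreaRect(cv2.findNonZero(w));P=np.array([onz('top',*p,46)[:2] for p in cv2.boxPoints(r)])
cv2.error: OpenCV(4.12.0) /io/opencv/modules/imgproc/src/convhull.cpp:143: error: (-215:Assertion failed) total >= 0 && (depth == CV_32F || depth == CV_32S) in function 'convexHull'
```

Call:
{"op": "step_arm", "data": {"plan": [1, 5, 0, 0, 0, 0, 8.54, 2, 10, 0, 0, 0, 0, 8.54, 4, 16, 0, 0, 0, 0, 8.54, 4, 20, 0, 0, 0, 0, 8.54, 4, 20, 0, 0, 0, 0, 8.54]}}

```text
time_s: 20.72
tcp_pos: [457.2, 113.0, 383.1]
orientation: [[-1.0, -0.006, 0.002], [-0.006, 1.0, 0.001], [-0.002, 0.001, -1.0]]
force: [0.0, -0.7, -0.4]
finger_gap: 0.999
finger_force: 0.0
```

```bash
python3 - <<'E'
from h import *
np.set_printoptions(precision=1,suppress=True)
im={n:get_image(n) for n in('scene','top')};st=read_state();print(st['tcp_pos'],st['force'])
s,t=im['scene'],im['top']
cv2.imwrite('pics/t3.png',t[:,:,::-1]);cv2.imwrite('pics/s3.png',s[:,:,::-1])
o=np.hstack([cv2.resize(s[150:350,200:400],(400,400),interpolation=2),cv2.resize(t[150:350,260:460],(400,400),interpolation=2)])
cv2.imwrite('pics/d1.png',o[:,:,::-1])
for k in('blue','white'):
    print(k,*grip(k,BAL[k],im));
    try: print(rim(k,BAL[k],im['top']))
    except Exception as e: print('no rim')
E
```

```text
[457.3 110.5 382.9] [-0.1 -0.2 -0.1]
blue {'top': (array([351.2, 276. ]), np.int32(48)), 'scene': (array([269.4, 243.9]), np.int32(78))} (array([ 428.2, -137.8,  131.6]), np.float64(0.8658373385386243))
(array([ 428.5, -137.6]), np.float64(77.93687317914315), np.float64(70.79215843868087), np.float64(-15.002964203636386))
white {'top': (array([424.9, 273.5]), np.int32(62)), 'scene': (array([219.6, 288.8]), np.int32(90))} (array([ 432.3, -349.1,  132.4]), np.float64(0.7867618886255848))
(array([ 433. , -348.8]), np.float64(67.19573965333053), np.float64(78.90586391557218), np.float64(-90.75621298246247))
```

View pics/d1.png

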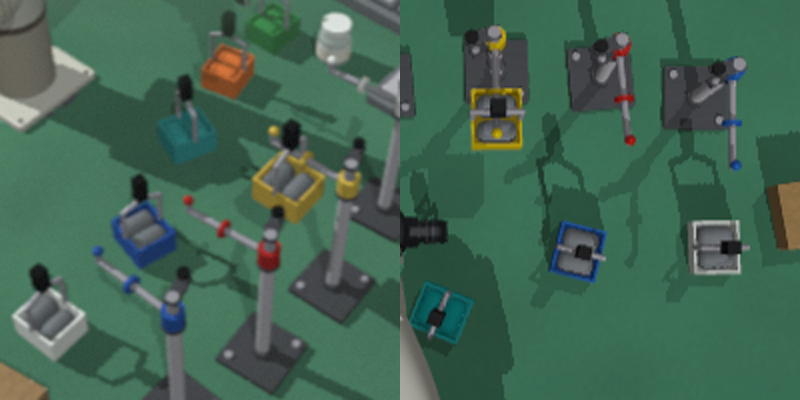

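The yellow basket hangs on its arm behind the tip (498,132). Blue (580,250) and white (715,247) are unmoved. Blue is next, with the tool turned to match its 15° yaw.

Call:
{"op": "step_arm", "data": {"plan": [0.6, -5, 0, 0, 0, 0.05, 8.54, 1.2, -10, 0, 0, 0, 0.1, 8.54, 1.8, -15, 0, 0, 0, 0.15, 8.54, 2.4, -20, 0, 0, 0, 0.2, 8.54, 2.9, -24.8, 0, 0, 0, 0.26, 8.54]}}

```text
time_s: 21.45
tcp_pos: [427.3, -141.0, 382.9]
orientation: [[-0.965, 0.261, 0.001], [0.261, 0.965, -0.001], [-0.001, -0.0, -1.0]]
force: [0.4, 0.5, 0.7]
finger_gap: 1.001
finger_force: 0.0
```

Call:
{"op": "step_arm", "data": {"plan": [0, 0, 5, 0, 0, 0, 8.54, 0, 0, 10, 0, 0, 0, 8.54, 0, 0, 15, 0, 0, 0, 8.54, 0, 0, 20, 0, 0, 0, 8.54, 0, 0, 23.6, 0, 0, 0, 8.54]}}

```text
time_s: 22.08
tcp_pos: [426.8, -139.2, 144.6]
orientation: [[-0.966, 0.26, -0.002], [0.26, 0.966, 0.0], [0.002, -0.0, -1.0]]
force: [-0.2, 0.8, -0.0]
finger_gap: 1.0
finger_force: 0.0
```

```bash
python3 - <<'E'
from h import *
np.set_printoptions(precision=2,suppress=True)
s=read_state();print(s['tcp_pos'],s['orientation'],s['force'])
t=np.array([428.3,-137.7,146.5]);print(s['orientation'].T@(t-s['tcp_pos'])/10)
E
```

```text
[ 426.84 -139.17  144.59] [[-0.97  0.26 -0.  ]
 [ 0.26  0.97  0.  ]
 [ 0.   -0.   -1.  ]] [-0.21  0.78 -0.04]
[-0.1   0.18 -0.19]
```

Call:
{"op": "step_arm", "data": {"plan": [0, 0.1, -0.2, 0, 0, 0, 0, 0, 0.1, -0.2, 0, 0, 0, 0, 0, 0.1, -0.2, 0, 0, 0, 0, 0, 0.1, -0.2, 0, 0, 0, 0, 0, 0.1, -0.2, 0, 0, 0, 0]}}

```text
time_s: 22.7
tcp_pos: [429.5, -137.7, 150.2]
orientation: [[-0.966, 0.257, 0.004], [0.257, 0.966, -0.002], [-0.004, -0.001, -1.0]]
force: [-0.5, -1.1, 6.0]
finger_gap: 0.224
finger_force: 59.7
```

Call:
{"op": "step_arm", "data": {"plan": [0, 0, 0, 0, 0, 0, 0, 0, 0, -4, 0, 0, 0, 0, 0, 0, -9, 0, 0, 0, 0, 0, 0, -14, 0, 0, 0, 0, 0, 0, -19, 0, 0, 0, 0]}}

```text
time_s: 23.32
tcp_pos: [427.7, -136.5, 339.9]
orientation: [[-0.967, 0.257, -0.0], [0.257, 0.967, 0.0], [0.001, 0.0, -1.0]]
force: [0.6, -0.5, -2.4]
finger_gap: 0.224
finger_force: 59.4
```

Call:
{"op": "step_arm", "data": {"plan": [-2, -3, 0, 0, 0, -0.04, 0, -4.5, -7, 0, 0, 0, -0.1, 0, -7, -11, 0, 0, 0, -0.16, 0, -9, -15, 0, 0, 0, -0.2, 0, -10, -16.9, 0, 0, 0, -0.23, 0]}}

```text
time_s: 23.95
tcp_pos: [481.3, -327.8, 337.1]
orientation: [[-1.0, 0.03, -0.002], [0.03, 1.0, 0.001], [0.002, 0.001, -1.0]]
force: [-0.1, -0.6, -2.3]
finger_gap: 0.222
finger_force: 59.6
```

```bash
python3 - <<'E'
from h import *
np.set_printoptions(precision=2,suppress=True)
s=read_state();print(s['tcp_pos'],s['orientation'],s['force'],s['finger_gap'])
R=s['orientation']
for t in((480,-327,326),(570,-327,326)):print(R.T@(np.array(t)-s['tcp_pos'])/10)
E
```

```text
[ 481.33 -327.82  337.12] [[-1.    0.03 -0.  ]
 [ 0.03  1.    0.  ]
 [ 0.    0.   -1.  ]] [-0.11 -0.65 -2.35] 0.22172707600204047
[0.13 0.08 1.11]
[-8.86  0.35  1.1 ]
```

Call:
{"op": "step_arm", "data": {"plan": [0, 0, 0.7, 0, 0, 0, 0, -2, 0.1, 0.8, 0, 0, 0, 0, -4.5, 0.2, 0.8, 0, 0, 0, 0, -7, 0.3, 0.8, 0, 0, 0, 0, -8.9, 0.35, 0.8, 0, 0, 0, 0]}}

```text
time_s: 24.58
tcp_pos: [571.2, -323.4, 329.7]
orientation: [[-1.0, 0.029, -0.001], [0.029, 1.0, 0.001], [0.001, 0.001, -1.0]]
force: [-0.2, 0.0, -2.5]
finger_gap: 0.22
finger_force: 59.6
```

Call:
{"op": "step_arm", "data": {"plan": [0, 0, 0, 0, 0, 0, 0, 0, 0, 0.8, 0, 0, 0, 0, 0, 0, 1.6, 0, 0, 0, 0, 0, 0, 2.4, 0, 0, 0, 0, 0, 0, 2.9, 0, 0, 0, 0]}}

```text
time_s: 25.2
tcp_pos: [569.9, -325.1, 300.7]
orientation: [[-1.0, 0.03, -0.001], [0.03, 1.0, 0.0], [0.001, 0.0, -1.0]]
force: [-0.0, -0.1, -2.4]
finger_gap: 0.223
finger_force: 59.6
```

Call:
{"op": "step_arm", "data": {"plan": [0, 0, 0.3, 0, 0, 0, 0, 0, 0, 0.3, 0, 0, 0, 0, 0, 0, 0.3, 0, 0, 0, 0]}}

```text
time_s: 25.58
tcp_pos: [570.6, -325.1, 298.7]
orientation: [[-1.0, 0.03, 0.0], [0.03, 1.0, -0.0], [-0.0, -0.0, -1.0]]
force: [0.0, 0.2, -1.8]
finger_gap: 0.225
finger_force: 59.6
```

Call:
{"op": "step_arm", "data": {"plan": [0, -0.1, 0.2, 0, 0, 0, 0, 0, -0.2, 0.4, 0, 0, 0, 0, 0, -0.2, 0.4, 0, 0, 0, 0]}}

```text
time_s: 25.95
tcp_pos: [571.2, -327.3, 297.0]
orientation: [[-1.0, 0.03, 0.004], [0.03, 1.0, -0.002], [-0.004, -0.002, -1.0]]
force: [-0.6, -0.6, 5.4]
finger_gap: 0.219
finger_force: 60.8
```

Call:
{"op": "step_arm", "data": {"plan": [0, 0, 0, 0, 0, 0, 3, 0, 0, 0, 0, 0, 0, 4, 0, 0, 0, 0, 0, 0, 6, 0, 0, 0, 0, 0, 0, 6, 0, 0, -1, 0, 0, 0, 6]}}

```text
time_s: 26.58
tcp_pos: [570.0, -326.8, 303.7]
orientation: [[-1.0, 0.03, -0.002], [0.03, 1.0, 0.001], [0.002, 0.001, -1.0]]
force: [-0.7, 0.4, 0.4]
finger_gap: 0.701
finger_force: 0.0
```

Call:
{"op": "step_arm", "data": {"plan": [0, 0, -3, 0, 0, 0, 6, 0, 0, -6, 0, 0, 0, 6, 2, 2, -8, 0, 0, 0, 8.54, 7, 6, -8, 0, 0, -0.02, 8.54, 11, 12, -8, 0, 0, -0.03, 8.54]}}

```text
time_s: 27.2
tcp_pos: [468.7, -212.8, 385.1]
orientation: [[-1.0, 0.001, 0.001], [0.001, 1.0, -0.001], [-0.001, -0.001, -1.0]]
force: [0.7, 0.2, 1.2]
finger_gap: 1.004
finger_force: 0.0
```

Call:
{"op": "step_arm", "data": {"plan": [1, 6, 0, 0, 0, 0, 8.54, 2, 12, 0, 0, 0, 0, 8.54, 2, 12, 0, 0, 0, 0, 8.54]}}

```text
time_s: 27.58
tcp_pos: [449.2, -90.0, 386.3]
orientation: [[-1.0, -0.006, 0.003], [-0.006, 1.0, 0.0], [-0.003, 0.0, -1.0]]
force: [-0.5, -0.5, -0.1]
finger_gap: 1.0
finger_force: 0.0
```

```bash
python3 - <<'E'
from h import *
np.set_printoptions(precision=2,suppress=True)
im={n:get_image(n) for n in('scene','top')};st=read_state();R=st['orientation'];print(st['tcp_pos'],R)
s,t=im['scene'],im['top']
o=np.hstack([cv2.resize(s[190:350,190:350],(400,400),interpolation=2),cv2.resize(t[150:310,320:480],(400,400),interpolation=2)])
cv2.imwrite('pics/e1.png',o[:,:,::-1])
k='white';q=grip(k,BAL[k],im);print(*q);print(rim(k,BAL[k],t))
print(R.T@(np.r_[q[1][0][:2],380]-st['tcp_pos'])/10)
E
```

```text
[450.19 -92.89 385.5 ] [[-1. -0.  0.]
 [-0.  1. -0.]
 [-0. -0. -1.]]
{'top': (array([424.94, 273.55]), np.int32(62)), 'scene': (array([219.64, 288.7 ]), np.int32(92))} (array([ 432.32, -348.98,  132.73]), np.float64(0.8064662490997652))
(array([ 433.03, -347.32]), np.float64(70.24860213019406), np.float64(78.90586391557218), np.float64(-90.75621298246246))
[  1.84 -25.61   0.57]
```

View pics/e1.png

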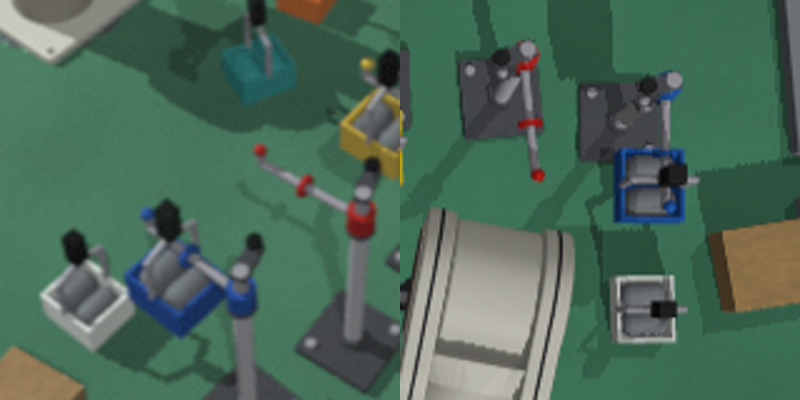

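The blue basket hangs on the blue arm (650,185) and white (643,308) is unmoved. Now picking white.

Call:
{"op": "step_arm", "data": {"plan": [0.4, -5, 0, 0, 0, 0, 8.54, 0.8, -10, 0, 0, 0, 0, 8.54, 1.2, -15, 0, 0, 0, 0, 8.54, 1.5, -20.5, 0, 0, 0, 0, 8.54, 1.8, -25.6, 0, 0, 0, 0, 8.54]}}

```text
time_s: 28.3
tcp_pos: [431.1, -353.1, 384.1]
orientation: [[-1.0, 0.003, -0.0], [0.003, 1.0, -0.0], [0.0, -0.0, -1.0]]
force: [0.3, 0.8, -0.8]
finger_gap: 0.999
finger_force: 0.0
```

Call:
{"op": "step_arm", "data": {"plan": [0, 0, 5, 0, 0, 0, 8.54, 0, 0, 10, 0, 0, 0, 8.54, 0, 0, 15, 0, 0, 0, 8.54, 0, 0, 20, 0, 0, 0, 8.54, 0, 0, 23.7, 0, 0, 0, 8.54]}}

```text
time_s: 28.92
tcp_pos: [430.5, -350.7, 144.6]
orientation: [[-1.0, 0.003, -0.002], [0.003, 1.0, 0.001], [0.002, 0.001, -1.0]]
force: [0.3, -0.3, 0.6]
finger_gap: 0.997
finger_force: 0.0
```

Call:
{"op": "step_arm", "data": {"plan": [0, 0, 0, 0, 0, 0, 8.54, 0, 0, 0, 0, 0, 0, 0, 0, 0, 0, 0, 0, 0, 0, 0, 0, 0, 0, 0, 0, 0, 0, 0, 0, 0, 0, 0, 0]}}

```text
time_s: 29.55
tcp_pos: [432.7, -349.3, 148.7]
orientation: [[-1.0, -0.001, 0.002], [-0.001, 1.0, -0.001], [-0.002, -0.001, -1.0]]
force: [1.0, 0.3, 3.0]
finger_gap: 0.218
finger_force: 59.4
```

Call:
{"op": "step_arm", "data": {"plan": [0, 0, 0, 0, 0, 0, 0, 0, 0, -4, 0, 0, 0, 0, 0, 0, -9, 0, 0, 0, 0, 0, 0, -14, 0, 0, 0, 0, 0, 0, -19, 0, 0, 0, 0]}}

```text
time_s: 30.18
tcp_pos: [431.6, -348.9, 338.3]
orientation: [[-1.0, -0.0, -0.001], [-0.0, 1.0, 0.001], [0.001, 0.001, -1.0]]
force: [0.4, -1.0, -2.0]
finger_gap: 0.222
finger_force: 59.2
```

Call:
{"op": "step_arm", "data": {"plan": [0, 3, 0, 0, 0, 0, 0, 0, 8, 0, 0, 0, 0, 0, 0, 13.5, 0, 0, 0, 0, 0, 0, 19, 0, 0, 0, 0, 0, 0, 24.5, 0, 0, 0, 0, 0]}}

```text
time_s: 30.8
tcp_pos: [431.3, -102.6, 336.8]
orientation: [[-1.0, 0.0, -0.001], [0.0, 1.0, 0.0], [0.001, 0.0, -1.0]]
force: [0.6, 0.7, -2.5]
finger_gap: 0.227
finger_force: 59.6
```

Call:
{"op": "step_arm", "data": {"plan": [0, 5.5, 0, 0, 0, 0, 0, 0, 11, 0, 0, 0, 0, 0, -1, 16.5, 0, 0, 0, -0.02, 0, -2.5, 21.5, 0, 0, 0, -0.05, 0, -4, 25, 0, 0, 0, -0.07, 0]}}

```text
time_s: 31.42
tcp_pos: [471.6, 147.9, 336.8]
orientation: [[-0.997, -0.073, -0.001], [-0.073, 0.997, -0.001], [0.001, -0.001, -1.0]]
force: [1.0, 0.2, -2.0]
finger_gap: 0.223
finger_force: 59.6
```

Call:
{"op": "step_arm", "data": {"plan": [-1, 1, 0, 0, 0, 0, 0, -2, 1, 0.3, 0, 0, 0, 0, -2, 1, 0.6, 0, 0, 0, 0, -2, 1, 0.6, 0, 0, 0, 0]}}

```text
time_s: 31.92
tcp_pos: [490.8, 155.9, 331.0]
orientation: [[-0.998, -0.068, -0.001], [-0.068, 0.998, -0.001], [0.001, -0.001, -1.0]]
force: [0.4, -0.0, -1.8]
finger_gap: 0.227
finger_force: 59.6
```

```bash
python3 - <<'E'
from h import *
np.set_printoptions(precision=2,suppress=True)
s=read_state();print(s['tcp_pos'],s['orientation'],s['force'],s['finger_gap'])
R=s['orientation']
for t in((500,152.4,331),(592.5,158.8,331)):print(R.T@(np.array(t)-s['tcp_pos'])/10)
E
```

```text
[490.8  155.85 331.02] [[-1.   -0.07 -0.  ]
 [-0.07  1.   -0.  ]
 [ 0.   -0.   -1.  ]] [ 0.37 -0.02 -1.75] 0.22732201061313978
[-0.89 -0.41  0.  ]
[-10.17  -0.4   -0.01]
```

Call:
{"op": "step_arm", "data": {"plan": [-2, -0.4, 0, 0, 0, 0, 0, -4.5, -0.4, 0, 0, 0, 0, 0, -7, -0.4, 0, 0, 0, 0, 0, -9, -0.4, 0, 0, 0, 0, 0, -10.2, -0.4, 0, 0, 0, 0, 0]}}

```text
time_s: 32.55
tcp_pos: [593.8, 159.2, 331.4]
orientation: [[-0.998, -0.068, -0.0], [-0.068, 0.998, -0.0], [0.0, -0.0, -1.0]]
force: [-0.4, -0.8, -2.9]
finger_gap: 0.226
finger_force: 59.6
```

Call:
{"op": "step_arm", "data": {"plan": [0, 0, 0, 0, 0, 0, 0, 0, 0, 0.8, 0, 0, 0, 0, 0, 0, 1.6, 0, 0, 0, 0, 0, 0, 2.4, 0, 0, 0, 0, 0, 0, 3, 0, 0, 0, 0]}}

```text
time_s: 33.17
tcp_pos: [592.7, 160.3, 300.7]
orientation: [[-0.998, -0.07, -0.001], [-0.07, 0.998, -0.0], [0.001, -0.0, -1.0]]
force: [0.7, -0.8, -2.1]
finger_gap: 0.222
finger_force: 59.6
```

Call:
{"op": "step_arm", "data": {"plan": [0, 0, 0.2, 0, 0, 0, 0, 0, 0, 0.4, 0, 0, 0, 0, 0, 0, 0.4, 0, 0, 0, 0]}}

```text
time_s: 33.55
tcp_pos: [593.3, 160.4, 297.4]
orientation: [[-0.998, -0.07, 0.0], [-0.07, 0.998, 0.0], [-0.0, 0.0, -1.0]]
force: [0.2, 0.1, -2.5]
finger_gap: 0.221
finger_force: 59.6
```

Call:
{"op": "step_arm", "data": {"plan": [0, -0.1, 0.2, 0, 0, 0, 0, 0, -0.1, 0.3, 0, 0, 0, 0, 0, -0.1, 0.3, 0, 0, 0, 0]}}

```text
time_s: 33.92
tcp_pos: [593.8, 159.1, 295.9]
orientation: [[-0.998, -0.07, 0.003], [-0.07, 0.998, 0.0], [-0.003, -0.0, -1.0]]
force: [0.3, -1.6, 5.3]
finger_gap: 0.221
finger_force: 60.7
```

Seated. I'll release, withdraw and check.

Call:
{"op": "step_arm", "data": {"plan": [0, 0, 0, 0, 0, 0, 3, 0, 0, 0, 0, 0, 0, 4, 0, 0, 0, 0, 0, 0, 6, 0, 0, 0, 0, 0, 0, 6, 0, 0, -1, 0, 0, 0, 6]}}

```text
time_s: 34.55
tcp_pos: [592.8, 159.2, 303.7]
orientation: [[-0.998, -0.07, -0.002], [-0.07, 0.998, -0.001], [0.002, -0.0, -1.0]]
force: [-0.3, -1.1, 0.5]
finger_gap: 0.704
finger_force: 0.0
```

Call:
{"op": "step_arm", "data": {"plan": [0, 0, -3, 0, 0, 0, 6, 0, 0, -6, 0, 0, 0, 6, 2, 0, -9, 0, 0, 0, 6, 7, 0, -9, 0, 0, 0, 6, 12, 0, -9, 0, 0, 0, 6]}}

```text
time_s: 35.17
tcp_pos: [472.8, 150.9, 395.3]
orientation: [[-0.998, -0.07, 0.002], [-0.07, 0.998, 0.001], [-0.002, 0.001, -1.0]]
force: [0.3, 0.7, 0.5]
finger_gap: 0.704
finger_force: 0.0
```

Call:
{"op": "step_arm", "data": {"plan": [5, 0, 0, 0, 0, 0, 6, 10, 3, 0, 0, 0, 0, 6, 15, 8, 0, 0, 0, 0, 6, 19, 13, 0, 0, 0, 0, 6, 21, 18, 0, 0, 0, 0, 6]}}

```text
time_s: 35.8
tcp_pos: [250.1, 315.9, 396.3]
orientation: [[-0.998, -0.07, 0.003], [-0.07, 0.998, 0.003], [-0.003, 0.002, -1.0]]
force: [2.6, 1.1, -0.2]
finger_gap: 0.704
finger_force: 0.0
```

Call:
{"op": "step_arm", "data": {"plan": [0, 0, 0, 0, 0, 0, 6, 0, 0, 0, 0, 0, 0, 6, 0, 0, 0, 0, 0, 0, 6, 0, 0, 0, 0, 0, 0, 6, 0, 0, 0, 0, 0, 0, 6]}}

```text
time_s: 36.42
tcp_pos: [252.5, 314.5, 394.5]
orientation: [[-0.998, -0.068, 0.0], [-0.068, 0.998, 0.0], [-0.0, 0.0, -1.0]]
force: [-0.4, 0.2, -0.3]
finger_gap: 0.702
finger_force: 0.0
```

```bash
python3 - <<'E'
from h import *
im={n:get_image(n) for n in('scene','top')};print(read_state()['tcp_pos'])
o=np.hstack([cv2.resize(im['scene'][140:350,200:460],(416,336),interpolation=2),cv2.copyMakeBorder(cv2.resize(im['top'][140:350,180:440],(384,310),interpolation=2),0,26,0,0,cv2.BORDER_CONSTANT)])
cv2.imwrite('pics/f1.png',o[:,:,::-1])
E
```

```text
[252.19773176 314.70572828 394.45100733]
```

View pics/f1.png

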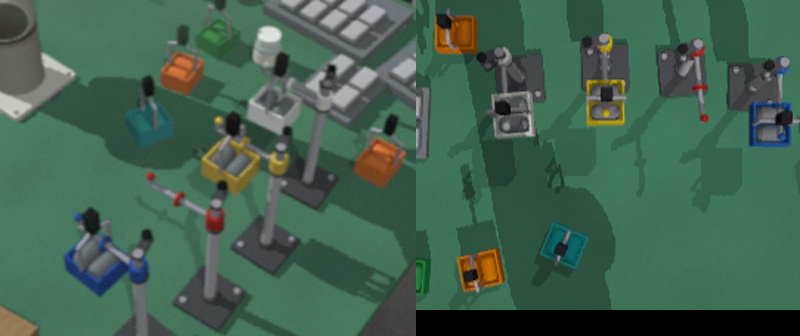

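All three baskets that are present hang on their own arms: white (513,115), yellow (605,103) and blue (770,125). The red arm is out and there is no red basket. I'll let them settle briefly and hand in.

Call:
{"op": "step_arm", "data": {"plan": [0, 0, 0, 0, 0, 0, 6, 0, 0, 0, 0, 0, 0, 6, 0, 0, 0, 0, 0, 0, 6, 0, 0, 0, 0, 0, 0, 6, 0, 0, 0, 0, 0, 0, 6]}}

```text
time_s: 37.15
tcp_pos: [251.7, 315.2, 394.4]
orientation: [[-0.998, -0.07, -0.0], [-0.07, 0.998, -0.0], [0.0, -0.0, -1.0]]
force: [-0.3, 0.8, 0.9]
finger_gap: 0.701
finger_force: 0.0
```

Call:
{"op": "step_arm", "data": {"plan": [0, 0, 0, 0, 0, 0, 6, 0, 0, 0, 0, 0, 0, 6, 0, 0, 0, 0, 0, 0, 6, 0, 0, 0, 0, 0, 0, 6, 0, 0, 0, 0, 0, 0, 6]}}

```text
time_s: 37.78
tcp_pos: [251.8, 315.2, 394.4]
orientation: [[-0.998, -0.07, -0.0], [-0.07, 0.998, 0.0], [0.0, 0.0, -1.0]]
force: [-0.2, 0.6, 0.2]
finger_gap: 0.699
finger_force: 0.0
```

```bash
python3 -c "
from rig import *
print(finish_job())"
```

```text
the job is handed in; nothing more can be done
None
```

I swung all four arms out first, then hung the blue, yellow and white baskets on their own arms (there was no red basket), and handed the job in at about 38 s; no verdict came back, but the last pictures showed everything in place.

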